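# Index a hub on the rotary drilling jig

### The arm

A 7-joint arm with a two-finger parallel gripper is mounted at the origin on the work surface; the furniture and walls round the work are solid. World frame = base frame: x ahead of the robot, y to its left, z up, the work surface at z = 0. Lengths are in mm, angles in degrees, forces in N, time in s.
With the tool pointing down it reaches from about 425 to 875 mm from the base axis. Payload 8.4 kg.
Tool frame: the origin (TCP) lies on the centre line of the jaws, within the pads' length; the fingertips stand 14 mm ahead of it and the grasp point (between the pads) lies 5 mm behind it (bot.tip_reach is the distance from the TCP to the fingertips, in mm); z points along the fingers, y is the line along which they close (so a half turn about z gives the same grasp; the last joint's range is limited). The gripper opens to 87 mm and grips with 3 to 60 N. Pads are 19 mm wide; open, the fingers measure 117 mm over their backs; the gripper's body (75 mm by 190 mm) begins 51 mm behind the grasp point.
Start: joints at [-81.257, 19.091, 2.286, 83.961, -0.768, 76.965, -3.352], TCP at [161.949, 629.473, 236.546] pointing down, gripper open.
Joint ranges: [-147.57, 147.57], [-21.85, 119.76], [-74.77, 79.35], [14.55, 137.4], [-85.83, 265.84], [4.83, 119.75], [-152.11, 152.11]. Speed limits (degrees/s): [127.2, 127.2, 159.86, 159.86, 180, 180, 180].

### API

Orientations are given as a 3x3 rotation matrix whose columns are the frame's x, y, z axes.
In Python, from cell import bot, capture, camera_model, workorder gives the robot as it stands.
- The arm moves only by the shell command python3 -m crank 'ROWS' [FORCE]. ROWS is JSON, a list that holds one entry, the list of rows, each a list of 5 numbers: the gripper's target within -1 to 1 (shut at 1, half-way at 0, fully open at -1), then the shift along the tool's x, y, z in m, then the turn about the tool's z in degrees. A call has 1 to 12 rows; each row is the pose to reach, as a shift and turn from the pose commanded when the call began, along the tool's axes at that moment; what a row does not reach only later rows make up. A row lasts 1/8 s, in which the tool goes at most 62.5 mm and 10.7 degrees, less where a joint would pass 70% of its speed; a pose out of reach is approached as far as the arm can. A call with a gripper value outside its range is refused whole. The fingers move at their own pace and stop on an object; FORCE is the grip in N (left out, the last holds). Time passes only in rows, so rows that repeat a pose let the fingers close. It gives the time, the measured TCP pose, the force, the opening and the grip force at its end, in the units of the state.
- bot.state(): the state, without advancing time (a new reading comes with each control period).
- capture(name): name is "scene" or "top"; returns the picture (420x560x3 uint8, red, green, blue); there is no depth.
- camera_model(name): a dict with "fx", "fy", "cx", "cy" (pixels), "dist" ([k1, k2, p1, p2, k3] as OpenCV has them; the pictures are not rectified), "cam_to_world" (4x4, takes a point from camera to world coordinates). Camera axes: x right, y up, looking along -z (the intrinsics and any distortion apply to the point x, -y, -z); pixel columns grow to the right and rows downward; lengths in mm; the calibration is good to about 2 mm. A picture is of the moment at which its call begins. camera_model takes no time and is no camera call.
- workorder.sign_off(): hands the job in; it is judged then, once.
The state is a dict: "time": time; "joint_pos": joint angles; "qd": joint speeds; "tau": joint torques, N m; "eef_pos": TCP position; "orientation": TCP orientation; "contact_force": force on the tool from outside, world axes, zero at the start; "moment": the same for the moment, N m; "width": opening from 0.0 (shut) to 1.0 (fully open); "finger_force": force on a finger pad.
Only numpy, scipy, OpenCV 4.12 (cv2) and the standard library are available. Lean on these libraries where they do the work, as an engineer would, in place of code of your own. Each camera call takes 0.05 s, during which the arm holds its last target. There are 200 camera calls.

### The job

Bring the hub in the rotary drilling jig round for its next hole: push the clamp lever outward to free the turntable, push the upright handle of the index arm round until the needle points at the 60 degree line (the third of the four long lines, counting from the end of the scale on the clamp lever's side), then push the clamp lever back in as far as it goes without losing the setting. Only push the two handles with the fingers, never grip them; do not force the table round while it is clamped, and leave the loose tools and screws where they are.

Things in the scene. Friction and masses are not known exactly. Their poses are not given: they have to be found in the camera images.
- jig: the drilling jig, fixed to the bench: grey cast base about 215 (x) by 302 (y) mm, 14 mm thick, with a round graduated ring 214 mm across (top 34 mm above the bench). Origin on the turntable's vertical axis at bench height; x points away from the robot (yaw within 0.3 rad), y left, z up. The hub on its turntable is 108 mm across, top 92 mm, nut on it 112 mm above the bench.
- bush (a point): centre of the fixed brass drill bush over the hub, its top 121 mm above the bench; its bracket stands at the jig's back (x = +88 to +118 mm, 44 mm wide, highest point 126 mm above the bench)
- turntable (a joint): angle of the turntable in rad, counterclockwise positive seen from above; 0 = needle at the zero line (index arm along the jig's -x), 1.047 = needle at the 60 degree line; stops at -0.10 and 1.70. Free, it takes 4 to 6 N at the handle, stays where it is left and does not coast. Clamped, a brake shoe holds it: it gives way only to a hard push (10 to 30 N at the handle).
- index_handle (a point): top centre of the index arm's handle: an upright black round handle, 25 mm in diameter, standing from 46 to 131 mm above the bench on the end of a low forked arm, 128 mm from the turntable's axis; turns with the turntable
- needle (a point): tip of the small brass needle between the bars of the index arm's fork, 100.5 mm from the axis, 38 mm above the bench; points inward at the scale and turns with the turntable
- mark_60 (a point): outer end of the 60 degree line on the fixed scale, 104.5 mm from the axis, 34 mm above the bench
- mark_0 (a point): outer end of the zero line on the fixed scale, 104.5 mm from the axis, 34 mm above the bench. From here, on the jig's -x side, the scale runs counterclockwise seen from above to 90 degrees on its -y side: a short line every 5, a medium one every 10, a 20 mm long one every 30 degrees
- clamp (a joint): angle of the clamp lever in rad: 0 = in against its stop, tight; grows as the lever is swung outward, clockwise seen from above, to its other stop at 1.25. The shoe lets go at about 0.6 rad. The lever takes about 3 N at the knob, up to 15 N over its last 0.6 rad before tight, and stays where it is left. Clamping may draw the needle back by up to about 1 degree.
- clamp_knob (a point): top centre of the clamp lever's black knob, upright, about 25 to 30 mm in diameter, standing from 65 to 116 mm above the bench, 62 mm from the lever's pivot; turns with the lever. Tight, it lies from the pivot along the jig's -x and 10 degrees towards the hub.
- clamp_pivot (a point): top of the clamp lever's vertical pivot on the jig's left (+y) side, 127 mm from the turntable's axis, 66 mm above the bench
- spare_bush: flanged bush, 54 mm across, 44 mm high, standing near the jig; a bystander, origin at the centre of its underside
- screw_a: black M10 cap screw, 16 mm head, 42 mm high, standing on its head on the robot's side of the jig; a bystander, origin at the centre of its underside
- screw_b: second black M10 cap screw like the first; a bystander, origin at the centre of its underside
- hex_key: hexagon key 42 x 111 x 10 mm lying flat; a bystander, origin at the centre of its underside
- spanner: double open-ended spanner 30 x 184 x 6 mm lying flat; a bystander, origin at the centre of its underside
- caliper: sliding caliper 64 x 228 x 12 mm lying flat; a bystander, origin at the centre of its underside
- screwdriver: screwdriver 202 x 25 x 27 mm lying flat; a bystander, origin at the centre of its underside

How it is judged (in metres and radians):
On the way, in this order (a step that is already met when the one before it is completed fails the run):
1. the clamp lever has been swung out and the turntable is free (value of joint clamp above 0.75 rad), for 0.2 s.
2. with the clamp free, the needle has been brought to the 60 degree line (within 2.5 degrees) and stands still (value of joint turntable between 1.0036 and 1.0908 rad and value of joint clamp above 0.75 rad and velocity of joint turntable between -0.1 and 0.1 rad/s), for 0.4 s.
At the end, for the whole second after the job is handed in: the needle stands at the 60 degree line within 2.5 degrees (half a division), the clamp lever is in against its stop (below 0.12 rad), and both are at rest (value of joint turntable between 1.0036 and 1.0908 rad and value of joint clamp below 0.12 rad and velocity of joint turntable between -0.1 and 0.1 rad/s and velocity of joint clamp between -0.1 and 0.1 rad/s); the robot touches nothing.
It fails at once if the turntable is forced round with the clamp tight, or is clamped again well away from the 60 degree line (value of joint clamp below 0.3 rad and distance of needle from where it was at the start of the episode above 0.008 m and (value of joint turntable below 0.94 rad or value of joint turntable above 1.15 rad)).
It fails at once if the index handle is taken between the fingers (horizontal distance between the grasp point and index_handle below 0.009 m and height (world z) of the grasp point below 0.135 m).
It fails at once if the clamp knob is taken between the fingers (horizontal distance between the grasp point and clamp_knob below 0.009 m and height (world z) of the grasp point below 0.12 m).
It fails at once if a loose tool, screw or bush is moved by more than 15 mm or lifted (distance of any of spare_bush, screw_a, screw_b, hex_key, spanner, caliper, screwdriver from where it was at the start of the episode above 0.015 m).
It also fails if it takes over 67 s, if anything falls off the work surface, if the arm or the gripper's body presses on something with over 40 N, if the wrist force passes 120 N, or if a joint passes its speed limit or range.

## Working session

There is one attempt and no reset: what is moved stays moved. The work goes in short steps, Python scripts to look and compute and a shell command to move; the robot and the scene stay as the last step left them, time stands still between calls to the robot, and variables do not carry over. Pictures are saved under pics/ and viewed, at most 10 in all, crops included, and the job is handed in when it is done.

```bash
mkdir -p pics; ls
python3 - <<'E'
from cell import bot,capture,camera_model
import cv2
for n in("scene","top"):
    im=capture(n); cv2.imwrite(f"pics/{n}0.png",im[:,:,::-1]); m=camera_model(n); print(n,{k:(v if k!="cam_to_world" else [[round(float(x),3) for x in r] for r in v]) for k,v in m.items()})
s=bot.state(); print(s["time"],s["eef_pos"],s["orientation"],s["width"],s["contact_force"],bot.tip_reach)
E
```

```text
pics
scene {'fx': 519.1182857297008, 'fy': 519.1182857297008, 'cx': 274.373054244126, 'cy': 210.32726877876053, 'dist': array([0.03999971, 0.        , 0.        , 0.        , 0.        ]), 'cam_to_world': [[0.91, 0.185, -0.372, -17.744], [-0.415, 0.433, -0.8, -1019.331], [0.013, 0.882, 0.471, 719.398], [0.0, 0.0, 0.0, 1.0]]}
top {'fx': 393.6943208270357, 'fy': 393.6943208270357, 'cx': 274.47940460047823, 'cy': 205.7181531352859, 'dist': array([-0.09625158,  0.        ,  0.        ,  0.        ,  0.        ]), 'cam_to_world': [[-0.029, 0.997, -0.074, 377.232], [-1.0, -0.029, 0.002, 11.491], [0.0, 0.074, 0.997, 1273.332], [0.0, 0.0, 0.0, 1.0]]}
0.1 [161.82881253 629.09365541 235.72865233] [[-9.68475574e-01  2.49108360e-01 -2.96312636e-04]
 [ 2.49108521e-01  9.68474414e-01 -1.50137190e-03]
 [-8.70330861e-05 -1.52785601e-03 -9.99998829e-01]] 1.0021145398753197 [-0.30795428 -0.33039552  1.00137213] 14.0
```

View pics/scene0.png

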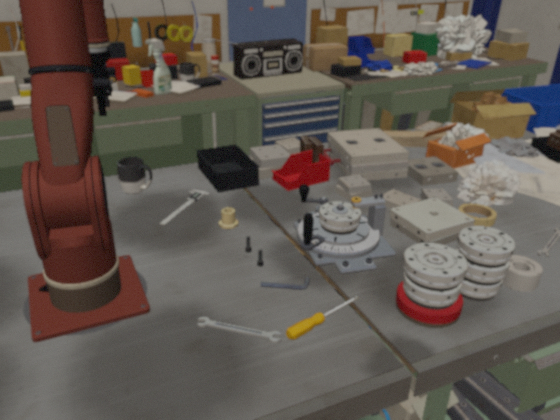

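View pics/top0.png

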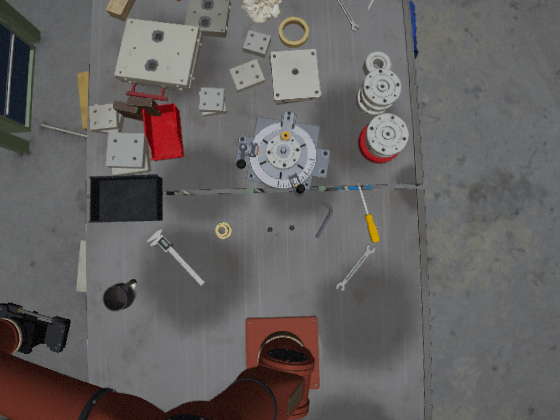

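The scene view shows the jig near (340,230). In the top view its axis is at about (284,152), the index handle at (300,188) and the clamp knob at (241,164). I'll enlarge the jig in the top view.

```bash
cat > h.py <<'E'
import numpy as np,cv2
from cell import bot,capture,camera_model
def ray(n,uv):
    m=camera_model(n);K=np.array([[m["fx"],0,m["cx"]],[0,m["fy"],m["cy"]],[0,0,1.]])
    p=cv2.undistortPoints(np.array([[uv]],float),K,np.array(m["dist"]))[0,0]
    T=np.array(m["cam_to_world"]);return T[:3,3],T[:3,:3]@np.array([p[0],-p[1],-1])
def at(n,uv,z):
    o,d=ray(n,uv);return o+d*(z-o[2])/d[2]
def proj(n,P):
    m=camera_model(n);K=np.array([[m["fx"],0,m["cx"]],[0,m["fy"],m["cy"]],[0,0,1.]])
    T=np.array(m["cam_to_world"]);p=T[:3,:3].T@(np.array(P,float)-T[:3,3])
    return cv2.projectPoints(np.array([[p[0],-p[1],-p[2]]]),np.zeros(3),np.zeros(3),K,np.array(m["dist"]))[0].ravel()
def crop(n,x0,y0,x1,y1,f,name):
    im=capture(n)[y0:y1,x0:x1,::-1]
    cv2.imwrite("pics/"+name,cv2.resize(im,None,fx=f,fy=f,interpolation=cv2.INTER_CUBIC))
E
python3 -c "
from h import *
crop('top',225,100,345,200,6,'topc0.png')"
```

```text
(no output)
```

View pics/topc0.png

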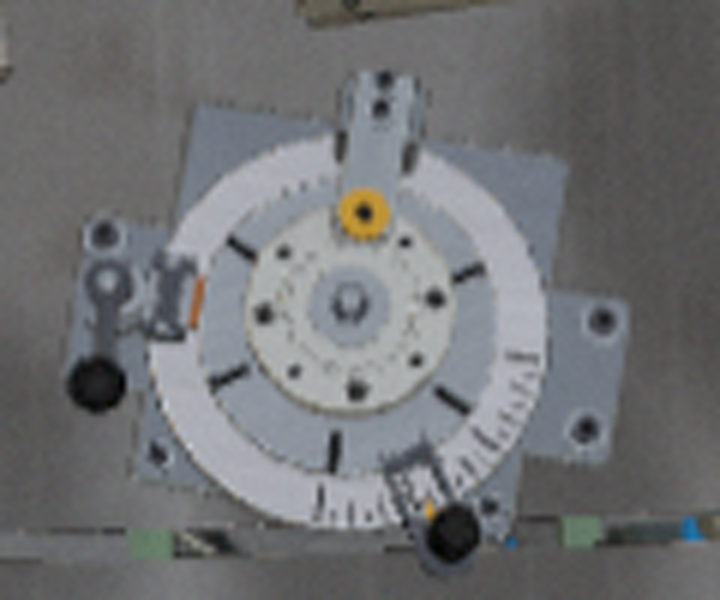

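The crop shows the ring centred near (348,331), the zero line's outer end near (318,520) and the 90 line's outer end near (540,354). The needle is near (430,510), the handle top at (452,532), the knob top at (97,383), the pivot at (110,282), the nut at (350,303) and the bush at (365,212).

Run:
```python
from h import *
np.set_printoptions(precision=1,suppress=True)
c=lambda u,v:(225+(u+.5)/6-.5,100+(v+.5)/6-.5)
A=lambda u,v,z:at('top',c(u,v),z)
L,R,B=A(150,331,34),A(547,331,34),A(348,530,34)
print('ring L,R,B',L,R,B)
cx=A(350,303,112);print('nut',cx)
print('ringctr',(L+R)/2, B+[107,0,0])
for n,p in dict(m0=(318,522,34),m90=(540,354,34),needle=(430,510,38),handle=(452,532,131),knob=(97,383,116),pivot=(110,280,66),bush=(365,212,121)).items():
    P=A(*p);d=P-(cx);print(n,P,'r',np.hypot(d[0],d[1]),'ang',np.degrees(np.arctan2(d[1],d[0])))
for n,uv in dict(scr_a=(270,229),scr_b=(292,228)).items(): print(n,at('top',uv,42))
print('sp bush',at('top',(223,230),44)); print('key',at('top',(325,205),10),at('top',(331,235),10))
print('red',at('top',(165,130),60), 'redcyl', at('top',(375,135),100))
```

```text
ring L,R,B [634.6  83.6  34. ] [ 628.7 -127.7   34. ] [525.  -18.5  34. ]
nut [629.7 -21.1 112. ]
ringctr [631.7 -22.1  34. ] [632.  -18.5  34. ]
m0 [529.7  -2.8  34. ] r 101.6867253911669 ang 169.62929746065566
m90 [ 616.4 -123.5   34. ] r 103.29503192470979 ang -97.4256203482695
needle [533.9 -61.9  38. ] r 104.15806834178058 ang -156.92880275961997
handle [511.  -66.7 131. ] r 127.17849319655296 ang -158.96649837925642
knob [592.2 105.7 116. ] r 132.23932859898773 ang 106.47696010918914
pivot [655.6 101.9  66. ] r 125.70537561232692 ang 78.14036259622507
bush [673.6 -29.7 121. ] r 44.727236990066196 ang -11.124581469543822
scr_a [396.1  24.9  42. ]
scr_b [397.3 -43.9  42. ]
sp bush [397.1 171.7  44. ]
key [ 468.7 -154.1   10. ] [ 371.6 -169.8   10. ]
red [717.9 349.   60. ] redcyl [ 672.3 -304.6  100. ]
```

```bash
cat >> h.py <<'E'
C=np.array([630.5,-21]);YAW=-10.5;PIV=np.array([655.,102.])
def cmd():
    s=bot.state();return s
def to(x,y,z,yang=None):
    "tool-frame shift (m) and turn to put TCP at x,y,z with tool y axis at world angle yang"
    s=bot.state();R=np.array(s["orientation"]);d=R.T@(np.array([x,y,z])-s["eef_pos"])
    a=np.degrees(np.arctan2(R[1,1],R[0,1]));t=0 if yang is None else a-yang
    print(np.round(d/1000,4),'turn',round(t,1),'yang',round(a,1),'dist',round(np.linalg.norm(d)))
def st():
    s=bot.state();print(round(s["time"],2),np.round(s["eef_pos"],1),np.round(s["contact_force"],1),round(s["width"],2))
E
python3 -c "
from h import *
to(578,62,236,60)
for c in (0,.25,.5,.75,1.0):
    a=np.radians(179.5)-c; print(c,PIV+62*np.array([np.cos(a),np.sin(a)]))"
```

```text
[-5.443e-01 -4.456e-01  5.000e-04] turn 15.6 yang 75.6 dist 703
0 [593.00236077 102.5410452 ]
0.25 [595.06357396 117.86268683]
0.5 [600.85134382 132.19806341]
0.75 [610.00581486 144.65587068]
1.0 [621.9578064  154.46154251]
```

```bash
python3 -m crank '[[[1,-0.03,-0.025,0,1],[1,-0.07,-0.057,0,3],[1,-0.115,-0.094,0,6],[1,-0.16,-0.131,0,8],[1,-0.205,-0.168,0,10],[1,-0.25,-0.205,0,12],[1,-0.295,-0.242,0,14],[1,-0.34,-0.278,0,15.6],[1,-0.385,-0.315,0,15.6],[1,-0.425,-0.348,0,15.6],[1,-0.46,-0.377,0,15.6],[1,-0.49,-0.401,0,15.6]]]' 20; python3 -c "
from h import *
to(578,62,236,60)"
```

```text
time: 1.65
eef_pos: [537.3, 117.2, 236.5]
orientation: [[-0.865, 0.501, 0.0], [0.501, 0.865, -0.0], [-0.0, -0.0, -1.0]]
contact_force: [0.1, 0.2, 0.1]
width: 0.009
finger_force: 0.0
[-0.0629 -0.0274  0.0005] turn -0.1 yang 59.9 dist 69
```

```bash
python3 -m crank '[[[1,-0.03,-0.013,0,0],[1,-0.063,-0.027,0,0],[1,-0.063,-0.027,0.03,0],[1,-0.063,-0.027,0.07,0],[1,-0.063,-0.027,0.1,0],[1,-0.063,-0.027,0.125,0],[1,-0.063,-0.027,0.142,0],[1,-0.063,-0.027,0.142,0]]]'; python3 -c "
from h import *
a=capture('scene')[150:290,270:410,::-1]; b=capture('top')[100:200,225,::-1] if 0 else capture('top')[90:210,220:340,::-1]
f=lambda i,s:cv2.resize(i,(s,s),interpolation=cv2.INTER_CUBIC)
cv2.imwrite('pics/c1.png',cv2.hconcat([f(a,400),f(b,400)]))
k=lambda c:PIV+62*np.array([np.cos(np.radians(179.5)-c),np.sin(np.radians(179.5)-c)])
off=29*np.array([.5,.866])
for c in (0,.2,.4,.6,.8,1.0): to(*(k(c)-off),94)
"
```

```text
time: 2.65
eef_pos: [576.9, 64.0, 93.6]
orientation: [[-0.866, 0.5, -0.002], [0.5, 0.866, -0.001], [0.001, -0.002, -1.0]]
contact_force: [-0.2, -0.7, -0.6]
width: 0.004
finger_force: 0.0
[0.0063 0.0117 0.0013] turn 0 yang 60.0 dist 13
[0.0113 0.0231 0.0013] turn 0 yang 60.0 dist 26
[0.0139 0.0352 0.0013] turn 0 yang 60.0 dist 38
[0.0141 0.0475 0.0013] turn 0 yang 60.0 dist 50
[0.0119 0.0597 0.0013] turn 0 yang 60.0 dist 61
[0.0072 0.0712 0.0013] turn 0 yang 60.0 dist 72
```

View pics/c1.png

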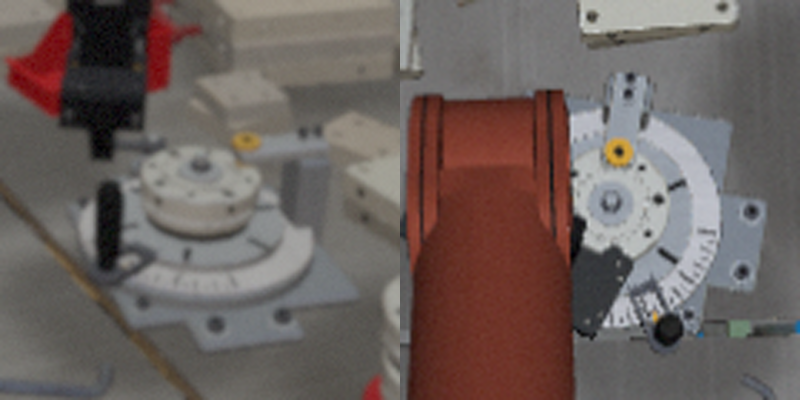

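On the left (scene) panel the fingers are down at about (100,145), inward of the knob, which they hide. In the top view the arm covers the clamp. Everything is clear and no force reads, so I'll push the lever outward.

```bash
python3 -m crank '[[[1,0.006,0.01,0.001,0],[1,0.009,0.016,0.001,0],[1,0.011,0.023,0.001,0],[1,0.0128,0.029,0.001,0],[1,0.0139,0.035,0.001,0],[1,0.0139,0.035,0.001,0]]]'; python3 -c "
from h import *
st()"
```

```text
time: 3.5
eef_pos: [581.7, 101.6, 93.1]
orientation: [[-0.866, 0.5, -0.003], [0.5, 0.866, -0.001], [0.003, -0.002, -1.0]]
contact_force: [-4.9, -1.5, 1.2]
width: 0.004
finger_force: 2.0
3.5 [581.7 101.6  93.1] [-4.9 -1.5  1.2] 0.0
```

```bash
python3 -m crank '[[[1,0.0005,0.006,0,0],[1,0.0002,0.0125,0,0],[1,-0.001,0.0185,0,0],[1,-0.002,0.0245,0,0],[1,-0.0042,0.0305,0,0],[1,-0.0065,0.036,0,0],[1,-0.0065,0.036,0,0]]]'; python3 -c "
from h import *
to(578,62,94);to(578,62,240)"
```

```text
time: 4.38
eef_pos: [607.6, 129.8, 93.7]
orientation: [[-0.866, 0.5, 0.001], [0.5, 0.866, 0.0], [-0.001, 0.001, -1.0]]
contact_force: [0.4, 0.6, -0.1]
width: 0.004
finger_force: 0.0
[-0.0083 -0.0735 -0.0004] turn 0 yang 60.0 dist 74
[-0.0084 -0.0734 -0.1463] turn 0 yang 60.0 dist 164
```

```bash
python3 -m crank '[[[1,0,-0.025,0,0],[1,0,-0.025,-0.04,0],[1,0,-0.025,-0.09,0],[1,0,-0.05,-0.13,0],[1,0.003,-0.08,-0.146,5],[1,0.01,-0.12,-0.146,13],[1,0.018,-0.16,-0.146,20],[1,0.0235,-0.19,-0.146,25],[1,0.0235,-0.2,-0.146,25],[1,0.0235,-0.2,-0.146,25]]]'; python3 -c "
from h import *
crop('top',225,100,345,200,6,'top2.png'); crop('scene',280,170,400,270,6,'sc2.png')
st(); to(487,-32,94)"
```

```text
time: 5.62
eef_pos: [486.9, -32.0, 240.1]
orientation: [[-0.574, 0.819, 0.002], [0.819, 0.574, 0.001], [-0.0, 0.002, -1.0]]
contact_force: [0.0, 0.7, -0.5]
width: 0.005
finger_force: 0.0
5.72 [487.1 -31.1 239.7] [0.5 0.5 0. ] 0.0
[-0.0006 -0.0007  0.1457] turn 0 yang 35.1 dist 146
```

View pics/top2.png

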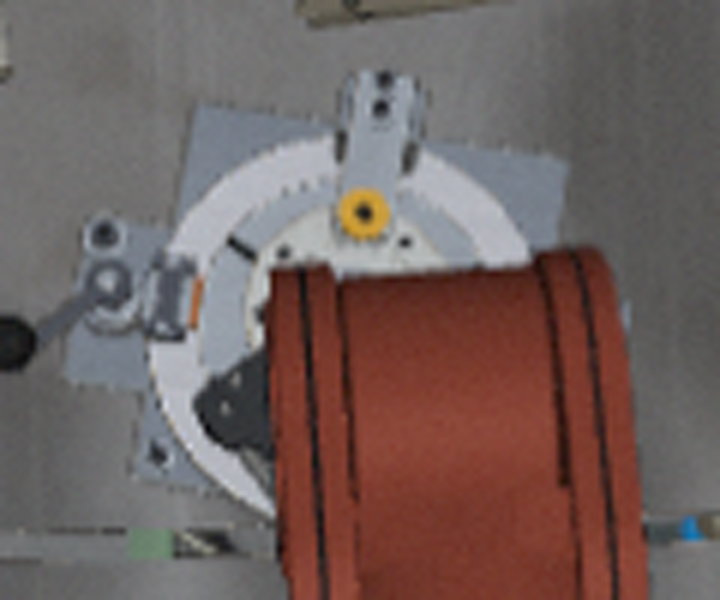

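The lever has swung out. Its knob is at about (10,343) in the crop and the pivot is still at (110,282). Next I'll check its angle and plan the handle push.

```bash
python3 -c "
from h import *
k=at('top',(225+10.5/6-.5,100+343.5/6-.5),116)[:2]-PIV;print(k,np.hypot(*k),'clamp',np.radians(179.5-np.degrees(np.arctan2(k[1],k[0]))))
n=np.array([.574,-.819])
s=bot.state()
for th in (31.5,40,50,55,58,60):
    a=np.radians(169.5+th);h=C+128*np.array([np.cos(a),np.sin(a)]);print(th,h);to(*(h-23*n),94)
"
```

```text
[-41.28176186  46.64395568] 62.28838145003368 clamp 0.8375815787851754
31.5 [511.00170541 -66.87109754]
[-0.0199 -0.0011  0.1457] turn 0 yang 35.1 dist 147
40 [519.09447092 -84.03021569]
[-0.0386 -0.0043  0.1457] turn 0 yang 35.1 dist 151
50 [ 531.73205333 -102.4180122 ]
[-0.061  -0.0045  0.1457] turn 0 yang 35.1 dist 158
55 [ 539.20394251 -110.71638583]
[-0.072  -0.0032  0.1457] turn 0 yang 35.1 dist 163
58 [ 544.02445343 -115.37149911]
[-0.0786 -0.0019  0.1457] turn 0 yang 35.1 dist 166
60 [ 547.37064981 -118.3319636 ]
[-0.083  -0.0009  0.1457] turn 0 yang 35.1 dist 168
```

The clamp reads about 0.84 rad, which is thin against 0.75, so I'll push the lever a little further out first.

```bash
python3 -m crank '[[[1,0.015,0.03,0,0],[1,0.035,0.075,0,0],[1,0.055,0.12,0,0],[1,0.0745,0.162,0,0],[1,0.0745,0.162,0.02,0],[1,0.0745,0.162,0.06,0],[1,0.0745,0.162,0.1,0],[1,0.0745,0.162,0.13,0],[1,0.0745,0.162,0.146,0],[1,0.0745,0.162,0.146,0]]]'; python3 -m crank '[[[1,0,0.008,0,0],[1,0,0.016,0,0],[1,0,0.022,0,0],[1,0,0.028,0,0],[1,0,0.033,0,0],[1,0,0.033,0,0]]]'
```

```text
time: 6.98
eef_pos: [576.0, 122.2, 92.6]
orientation: [[-0.574, 0.819, -0.002], [0.819, 0.574, -0.001], [0.0, -0.002, -1.0]]
contact_force: [-0.5, 0.3, 0.4]
width: 0.002
finger_force: 0.0
time: 7.72
eef_pos: [603.5, 141.0, 93.4]
orientation: [[-0.573, 0.819, -0.0], [0.819, 0.573, -0.0], [-0.0, -0.0, -1.0]]
contact_force: [-0.6, 0.2, 0.4]
width: 0.004
finger_force: 0.3
```

```bash
python3 -m crank '[[[1,0,-0.025,0,0],[1,0,-0.03,-0.04,0],[1,0,-0.03,-0.09,0],[1,-0.01,-0.05,-0.13,0],[1,-0.03,-0.09,-0.146,0],[1,-0.048,-0.13,-0.146,0],[1,-0.065,-0.17,-0.146,0],[1,-0.075,-0.195,-0.146,0],[1,-0.075,-0.195,-0.1,0],[1,-0.075,-0.195,-0.05,0],[1,-0.075,-0.195,-0.01,0],[1,-0.075,-0.195,0,0]]]'; python3 -c "
from h import *
im=capture('top')[120:190,190:260,::-1]; b=capture('scene')[170:270,280:400,::-1]
cv2.imwrite('pics/c3.png',cv2.hconcat([cv2.resize(im,(360,360),interpolation=2),cv2.resize(b,(432,360),interpolation=2)]))
n=np.array([.574,-.819])
for th in (31.5,40,48,54,58):
    a=np.radians(169.5+th);h=C+128*np.array([np.cos(a),np.sin(a)]);to(*(h-23*n),94)
"
```

```text
time: 9.22
eef_pos: [485.3, -33.0, 91.8]
orientation: [[-0.573, 0.82, -0.003], [0.82, 0.573, -0.001], [0.001, -0.003, -1.0]]
contact_force: [0.7, -0.3, 0.3]
width: 0.008
finger_force: 0.0
[-0.0189  0.0005 -0.0005] turn 0 yang 34.9 dist 19
[-0.0376 -0.0027 -0.0005] turn 0 yang 34.9 dist 38
[-0.0555 -0.0031 -0.0005] turn 0 yang 34.9 dist 56
[-0.0688 -0.0018 -0.0005] turn 0 yang 34.9 dist 69
[-0.0776 -0.0002 -0.0005] turn 0 yang 34.9 dist 78
```

View pics/c3.png

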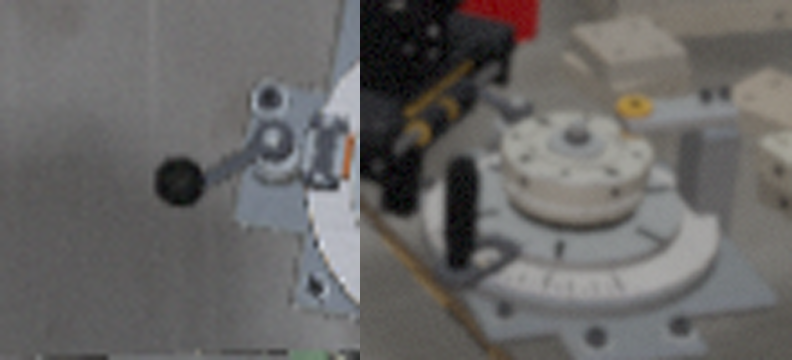

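The knob is now at about (180,181) in the left panel, which puts the clamp near 0.94 rad. On the right the finger is beside the black handle with a gap. Now I'll push the handle.

```bash
python3 -m crank '[[[1,-0.009,0,0,0],[1,-0.018,0,0,0],[1,-0.025,-0.001,0,0],[1,-0.032,-0.002,0,0],[1,-0.038,-0.0027,0,0],[1,-0.044,-0.003,0,0],[1,-0.05,-0.003,0,0],[1,-0.0555,-0.003,0,0],[1,-0.062,-0.0025,0,0],[1,-0.066,-0.002,0,0],[1,-0.066,-0.002,0,0]]]'; python3 -c "
from h import *
crop('top',225,100,345,200,6,'top4.png'); crop('scene',280,170,400,270,6,'sc4.png')"
```

```text
time: 10.7
eef_pos: [522.6, -88.1, 93.4]
orientation: [[-0.573, 0.82, -0.001], [0.82, 0.573, -0.0], [0.0, -0.001, -1.0]]
contact_force: [-0.9, 1.1, -0.8]
width: 0.003
finger_force: 0.8
```

View pics/sc4.png

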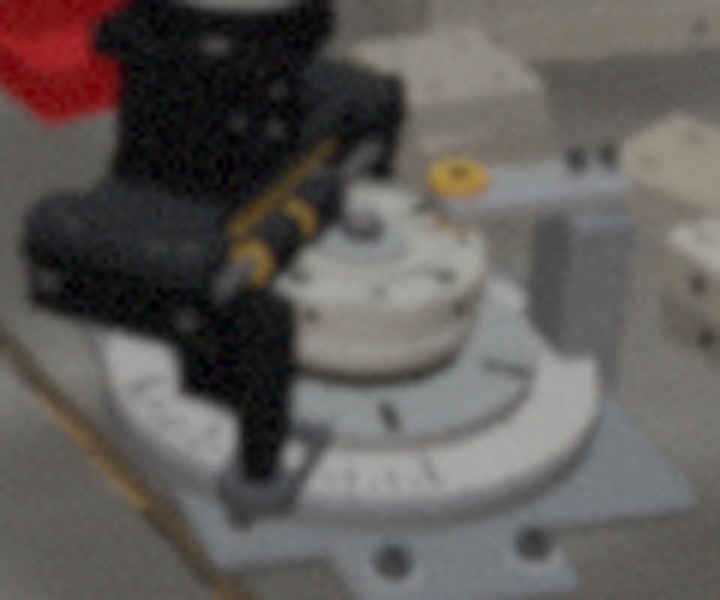

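The finger has brought the handle round; its foot is near (263,475) in the crop and the 90 line near (430,470). I'll compare that with predictions.

```bash
python3 -c "
from h import *
def P(r,ang,z):
    a=np.radians(169.5+ang);return [C[0]+r*np.cos(a),C[1]+r*np.sin(a),z]
f=lambda p:np.round((proj('scene',p)-[280,170]+.5)*6-.5)
for t in (45,50,55,60):print(t,'foot',f(P(128,t,46)),'needle',f(P(100.5,t,38)))
for t in (60,90):print('mark',t,f(P(104.5,t,34)),f(P(84.5,t,34)))
im=cv2.imread('pics/sc4.png')[400:560,180:480];cv2.imwrite('pics/sc4c.png',cv2.resize(im,None,fx=2.6,fy=2.6,interpolation=2))
to(650,215,240,0)
"
```

```text
45 foot [219. 474.] needle [248. 460.]
50 foot [244. 481.] needle [268. 465.]
55 foot [270. 487.] needle [288. 470.]
60 foot [298. 492.] needle [309. 474.]
mark 60 [306. 487.] [315. 463.]
mark 90 [439. 490.] [421. 465.]
[ 0.1754  0.2777 -0.1464] turn 35.0 yang 35.0 dist 360
```

```bash
python3 -m crank '[[[1,-0.005,0.0008,0,0],[1,-0.0095,0.0015,0,0],[1,-0.0095,0.0015,0,0],[1,-0.0095,0.0015,0,0],[1,0.01,0.0015,0,0],[1,0.03,0.0015,-0.01,0],[1,0.035,0.0015,-0.06,0],[1,0.04,0.0015,-0.11,0],[1,0.04,0.0015,-0.146,0]]]'; python3 -c "
from h import *
to(631,198,240,75)
to(631,198,94,75)"
```

```text
time: 11.92
eef_pos: [502.0, -54.2, 242.3]
orientation: [[-0.573, 0.819, 0.004], [0.819, 0.573, 0.001], [-0.002, 0.003, -1.0]]
contact_force: [0.6, -0.1, -0.6]
width: 0.004
finger_force: 0.0
[0.1327 0.2503 0.003 ] turn -40.0 yang 35.0 dist 283
[0.133  0.2498 0.149 ] turn -40.0 yang 35.0 dist 320
```

```bash
python3 -m crank '[[[1,0.015,0.03,0,-5],[1,0.04,0.075,0,-13],[1,0.065,0.12,0,-21],[1,0.09,0.17,0,-29],[1,0.115,0.215,0,-36],[1,0.13,0.245,0,-40],[1,0.133,0.25,0.003,-40],[1,0.133,0.25,0.003,-40]]]'; python3 -c "
from h import *
import numpy as np
# average several frames to beat noise
av=lambda n,k:np.clip(sum(capture(n).astype(float) for _ in range(k))/k,0,255).astype(np.uint8)[:,:,::-1]
t=av('top',6);s=av('scene',6);cv2.imwrite('pics/t5full.png',t);cv2.imwrite('pics/s5full.png',s)
a=t[145:195,270:320];b=s[210:260,300:360]
cv2.imwrite('pics/c5.png',cv2.hconcat([cv2.resize(a,(390,390),interpolation=2),cv2.resize(b,(468-60,340),interpolation=2)[:390] if 0 else cv2.resize(s[205:260,305:360],(390,390),interpolation=2)]))
st()"
```

```text
time: 12.92
eef_pos: [629.8, 197.5, 236.3]
orientation: [[-0.965, 0.261, 0.0], [0.261, 0.965, -0.001], [-0.0, -0.001, -1.0]]
contact_force: [0.3, -0.8, 0.1]
width: 0.001
finger_force: 0.0
13.53 [629.7 198.1 236.6] [-0.8  0.5  0.4] 0.01
```

View pics/c5.png

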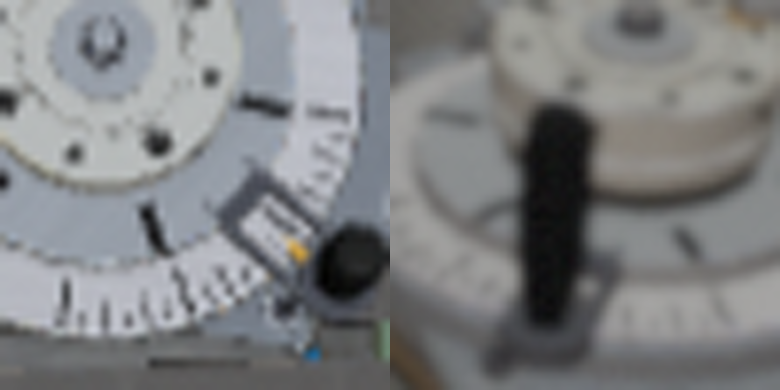

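The top panel shows the needle's brass body at about (298,250), with the zero line near (65,305), the 30 line near (183,290) and the 90 line near (330,113). I'll fit the scale phase and the needle angle numerically.

```bash
cat > meas.py <<'E'
from h import *
import sys
from scipy.optimize import minimize
def meas(img):
    g=cv2.cvtColor(img,cv2.COLOR_BGR2GRAY).astype(np.float32)
    def samp(c,r,ang,z=34):
        P=[[c[0]+r*np.cos(a),c[1]+r*np.sin(a),z] for a in np.radians(ang)]
        uv=np.array([proj('top',p) for p in P],np.float32);return cv2.remap(g,uv[:,:1],uv[:,1:],cv2.INTER_CUBIC).ravel()
    # outer edge of ring: fit centre by max white-to-grey step at r=107
    ang=np.r_[np.arange(100,140,3),np.arange(150,175,3),np.arange(-85,-25,3)]
    cost=lambda c:-(samp(c,104,ang)-samp(c,110,ang)).clip(-60,60).sum()
    c=minimize(cost,C,method='Nelder-Mead',options=dict(xatol=.1,initial_simplex=[C,C+[3,0],C+[0,3]])).x
    vis=[0,5,10,15,20,25,30,35,40,75,80,85,90]
    ph=np.arange(165,176,.25)
    sc=[np.mean([samp(c,r,[p+t for t in vis]).mean()-samp(c,r,[p+t+d for t in vis for d in(-2.5,2.5)]).mean() for r in(100,102,104)]) for p in ph]
    z0=ph[np.argmin(sc)]
    lng=[np.mean([samp(c,r,[p,p+30,p+90]).mean() for r in(86,89,92)]) for p in ph]
    f=img.astype(float);o=np.clip(f[:,:,2]-f[:,:,0]-60,0,None)
    m=np.zeros_like(o);u=proj('top',[550,-100,38]);yy,xx=np.mgrid[:420,:560];m=(np.hypot(xx-u[0],yy-u[1])<14)*o
    uv=(m*xx).sum()/m.sum(),(m*yy).sum()/m.sum();N=at('top',uv,38)[:2];d=N-c
    na=np.degrees(np.arctan2(d[1],d[0]))%360
    print('centre',c.round(1),'zero',z0,'(contrast',round(min(sc),1),') long',ph[np.argmin(lng)],'needle px',np.round(uv,2),'n',(m>0).sum(),'r',np.hypot(*d).round(1),'theta',round(na-z0,2))
    return c,z0
E
python3 - <<'E'
from meas import *
im=cv2.imread('pics/t5full.png');c,z0=meas(im)
meas(cv2.imread('pics/top0.png'))
# unwrapped scale at z=34
A=np.arange(-5,97,.13);Rr=np.arange(112,78,-.12)
mp=np.array([[proj('top',[c[0]+r*np.cos(np.radians(z0+a)),c[1]+r*np.sin(np.radians(z0+a)),34]) for a in A] for r in Rr],np.float32)
u=cv2.remap(im,mp[:,:,0],mp[:,:,1],2)
for t in range(0,91,10):cv2.putText(u,str(t),(int((t+5)/.13)-8,12),0,.4,(0,0,255),1);cv2.line(u,(int((t+5)/.13),14),(int((t+5)/.13),24),(0,0,255),1)
cv2.imwrite('pics/unw.png',u);print(u.shape)
E
```

```text
Traceback (most recent call last):
  File "meas.py", line 12, in meas
    c=minimize(cost,C,method='Nelder-Mead',options=dict(xatol=.1,initial_simplex=[C,C+[3,0],C+[0,3]])).x
      ~~~~~~~~^^^^^^^^^^^^^^^^^^^^^^^^^^^^^^^^^^^^^^^^^^^^^^^^^^^^^^^^^^^^^^^^^^^^^^^^^^^^^^^^^^^^^^^^
  File "meas.py", line 11, in <lambda>
    cost=lambda c:-(samp(c,104,ang)-samp(c,110,ang)).clip(-60,60).sum()
                                    ~~~~^^^^^^^^^^^
  File "meas.py", line 8, in samp
    uv=np.array([proj('top',p) for p in P],np.float32);return cv2.remap(g,uv[:,:1],uv[:,1:],cv2.INTER_CUBIC).ravel()
                 ~~~~^^^^^^^^^
  File "h.py", line 10, in proj
    m=camera_model(n);K=np.array([[m["fx"],0,m["cx"]],[0,m["fy"],m["cy"]],[0,0,1.]])
ValueError: time passes only in moves, steps and waits
```

```bash
sed -i 's/^def ray/import functools\ncamera_model=functools.lru_cache(None)(camera_model)\ndef ray/' h.py
cat > unw.py <<'E'
from meas import *
im=cv2.imread('pics/t5full.png');c,z0=meas(im)
meas(cv2.imread('pics/top0.png'))
A=np.arange(-5,97,.13);Rr=np.arange(112,78,-.12)
mp=np.array([[proj('top',[c[0]+r*np.cos(np.radians(z0+a)),c[1]+r*np.sin(np.radians(z0+a)),34]) for a in A] for r in Rr],np.float32)
u=cv2.remap(im,mp[:,:,0],mp[:,:,1],2)
for t in range(0,91,10):cv2.putText(u,str(t),(int((t+5)/.13)-8,12),0,.4,(0,0,255),1);cv2.line(u,(int((t+5)/.13),14),(int((t+5)/.13),24),(0,0,255),1)
cv2.imwrite('pics/unw.png',u);print(u.shape)
E
python3 unw.py 2>&1 | tail -5
```

```text
centre [631.  -21.5] zero 169.5 (contrast -38.0 ) long 169.25 needle px [307.59 176.64] n 4 r 106.0 theta 57.19
centre [630.9 -21.5] zero 169.5 (contrast -36.1 ) long 169.25 needle px [296.   184.61] n 2 r 104.8 theta 32.67
(284, 785, 3)
```

View pics/unw.png

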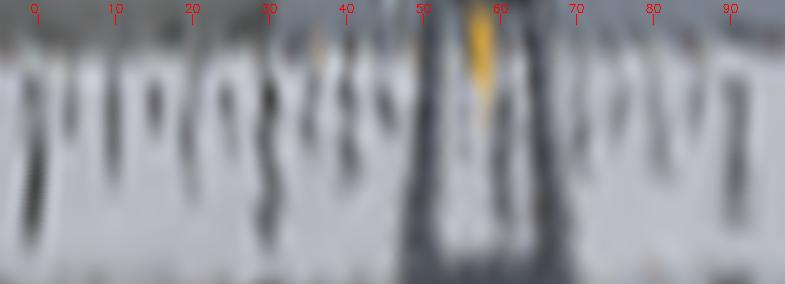

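The needle tip reads about 57.6° and the 60 line sits at about 60.3 in the unwrapped view, so it needs roughly 3° more. I'll go back for the correction.

```bash
python3 -c "
from h import *
to(516.3,-73.9,240,35); to(516.3,-73.9,94,35)"
```

```text
[ 0.039  -0.2921 -0.0034] turn 40.0 yang 75.0 dist 295
[ 0.039  -0.2921  0.1426] turn 40.0 yang 75.0 dist 327
```

```bash
python3 -m crank '[[[1,0.004,-0.03,-0.003,5],[1,0.01,-0.08,-0.003,13],[1,0.017,-0.13,-0.003,21],[1,0.024,-0.18,-0.003,29],[1,0.03,-0.23,-0.003,36],[1,0.036,-0.272,-0.003,40],[1,0.039,-0.292,-0.003,40],[1,0.039,-0.292,0.04,40],[1,0.039,-0.292,0.09,40],[1,0.039,-0.292,0.125,40],[1,0.039,-0.292,0.1425,40],[1,0.039,-0.292,0.1425,40]]]'; python3 -c "
from h import *
to(529.3,-95,94,35);to(534.1,-99.3,94,35)"
```

```text
time: 15.02
eef_pos: [516.1, -73.4, 93.6]
orientation: [[-0.574, 0.819, -0.002], [0.819, 0.574, -0.001], [0.0, -0.002, -1.0]]
contact_force: [0.4, -0.3, 1.0]
width: 0.004
finger_force: 0.0
[-0.0253 -0.0016 -0.0004] turn 0.0 yang 35.0 dist 25
[-0.0315 -0.0001 -0.0005] turn 0.0 yang 35.0 dist 32
```

Next: the push, the retract and the rise.

```bash
python3 -m crank '[[[1,-0.012,-0.001,0,0],[1,-0.02,-0.001,0,0],[1,-0.025,-0.001,0,0],[1,-0.028,-0.0005,0,0],[1,-0.0313,0,0,0],[1,-0.0313,0,0,0],[1,-0.0313,0,0,0],[1,-0.012,0,0,0],[1,0.008,0,-0.01,0],[1,0.012,0,-0.06,0],[1,0.012,0,-0.11,0],[1,0.012,0,-0.146,0]]]'; python3 -c "
from h import *
to(631,198,240,75)"
```

```text
time: 16.52
eef_pos: [509.8, -64.7, 242.2]
orientation: [[-0.572, 0.82, 0.002], [0.82, 0.572, -0.0], [-0.002, 0.002, -1.0]]
contact_force: [0.4, 0.6, -0.7]
width: 0.008
finger_force: 0.0
[0.146  0.2498 0.0024] turn -40.1 yang 34.9 dist 289
```

```bash
python3 -m crank '[[[1,0.015,0.026,0,-5],[1,0.044,0.075,0,-13],[1,0.073,0.125,0,-21],[1,0.1,0.172,0,-29],[1,0.126,0.216,0,-36],[1,0.14,0.24,0,-40],[1,0.146,0.25,0.002,-40],[1,0.146,0.25,0.002,-40]]]'
cat > m2.py <<'E'
from h import *
import sys
def unw(im,z):
    c=np.array([631,-21.5]);A=np.arange(50,70,.1);Rr=np.arange(104,98,-.25)
    mp=np.array([[proj('top',[c[0]+r*np.cos(np.radians(169.4+a)),c[1]+r*np.sin(np.radians(169.4+a)),z]) for a in A] for r in Rr],np.float32)
    return A,cv2.remap(im,mp[:,:,0],mp[:,:,1],2).astype(float)
for f in sys.argv[1:]:
    im=cv2.imread(f);A,u=unw(im,38);o=np.clip(u[:,:,2]-u[:,:,0]-25,0,None)
    print(f,'needle',round((o*A).sum()/o.sum(),2),'by radius',[round((q*A).sum()/max(q.sum(),1e-9),2) for q in o[::6]])
    print(' sector ticks (dark, r 84-92):',end=' ')
E
python3 -c "
from h import *
av=sum(capture('top').astype(float) for _ in range(6))/6
cv2.imwrite('pics/t6full.png',av[:,:,::-1])"; python3 m2.py pics/t5full.png pics/t6full.png; sed -i 's/t5full/t6full/' unw.py; python3 unw.py | head -1
```

```text
time: 17.52
eef_pos: [630.6, 198.3, 237.5]
orientation: [[-0.965, 0.261, -0.0], [0.261, 0.965, -0.001], [0.0, -0.001, -1.0]]
contact_force: [0.4, -0.1, 0.4]
width: 0.005
finger_force: 0.0
pics/t5full.png needle 57.49 by radius [np.float64(57.38), np.float64(57.52), np.float64(57.68), np.float64(0.0)]
 sector ticks (dark, r 84-92): pics/t6full.png needle 60.37 by radius [np.float64(60.28), np.float64(60.37), np.float64(60.51), np.float64(60.48)]
 sector ticks (dark, r 84-92): centre [630.8 -21.5] zero 169.5 (contrast -36.3 ) long 169.25 needle px [308.67 175.38] n 3 r 105.9 theta 60.15[ WARN:0@1.834] global loadsave.cpp:1063 imwrite_ Unsupported depth image for selected encoder is fallbacked to CV_8U.
```

View pics/unw.png

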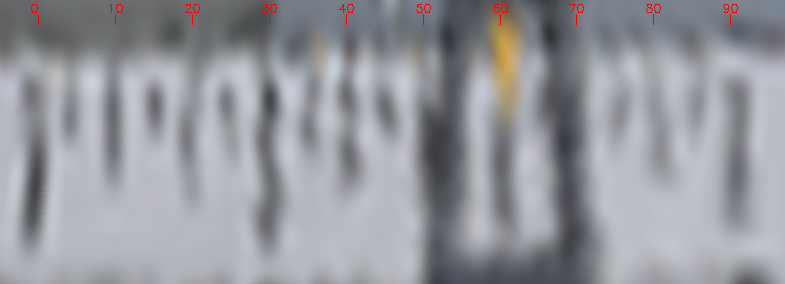

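The needle now lies right on the 60 line at about 60.4°, and the clamp is still out. I'll go down outside the knob and push the lever in.

```bash
python3 -m crank '[[[1,0,0,0.03,0],[1,0,0,0.07,0],[1,0,0,0.11,0],[1,0,0,0.135,0],[1,0,0,0.1435,0],[1,0,0,0.1435,0]]]'; python3 -c "
from h import *
k=lambda c:PIV+62*np.array([np.cos(np.radians(179.5)-c),np.sin(np.radians(179.5)-c)])
off=29*np.array([.259,.966])
for c in (.9,.75,.6,.45,.3,.2,.1,0): print(c,end=' ');to(*(k(c)+off),94)"
```

```text
time: 18.58
eef_pos: [630.7, 198.8, 94.9]
orientation: [[-0.966, 0.26, 0.0], [0.26, 0.966, -0.0], [-0.0, -0.0, -1.0]]
contact_force: [1.3, 0.4, 0.7]
width: 0.005
finger_force: 0.0
0.9 [ 0.001  -0.0208  0.0009] turn 0 yang 74.9 dist 21
0.75 [ 0.006  -0.0286  0.0009] turn 0 yang 74.9 dist 29
0.6 [ 0.0098 -0.0371  0.0009] turn 0 yang 74.9 dist 38
0.45 [ 0.0123 -0.0461  0.0009] turn 0 yang 74.9 dist 48
0.3 [ 0.0134 -0.0553  0.0009] turn 0 yang 74.9 dist 57
0.2 [ 0.0134 -0.0615  0.0009] turn 0 yang 74.9 dist 63
0.1 [ 0.0127 -0.0677  0.0009] turn 0 yang 74.9 dist 69
0 [ 0.0115 -0.0737  0.0009] turn 0 yang 74.9 dist 75
```

```bash
python3 -m crank '[[[1,0,-0.01,0,0],[1,0.001,-0.02,0,0],[1,0.004,-0.026,0,0],[1,0.007,-0.031,0,0],[1,0.0098,-0.037,0,0],[1,0.0115,-0.043,0,0],[1,0.0125,-0.048,0,0],[1,0.0132,-0.053,0,0],[1,0.0134,-0.058,0,0],[1,0.0134,-0.058,0,0]]]'
```

```text
time: 19.82
eef_pos: [601.5, 149.1, 95.4]
orientation: [[-0.966, 0.257, -0.001], [0.257, 0.966, 0.004], [0.002, 0.004, -1.0]]
contact_force: [-3.2, 7.8, 1.2]
width: 0.009
finger_force: 3.7
```

```bash
python3 -m crank '[[[1,0,-0.003,0,0],[1,-0.0003,-0.006,0,0],[1,-0.0006,-0.009,0,0],[1,-0.0006,-0.009,0,0]]]'
```

```text
time: 20.32
eef_pos: [599.6, 141.0, 95.3]
orientation: [[-0.966, 0.257, -0.001], [0.257, 0.966, 0.005], [0.002, 0.004, -1.0]]
contact_force: [-4.8, 10.9, 2.4]
width: 0.006
finger_force: 4.6
```

```bash
python3 -m crank '[[[1,0,-0.003,0,0],[1,-0.0004,-0.006,0,0],[1,-0.0008,-0.009,0,0],[1,-0.0008,-0.009,0,0]]]'
```

```text
time: 20.82
eef_pos: [598.2, 131.7, 95.3]
orientation: [[-0.966, 0.257, -0.001], [0.257, 0.966, 0.004], [0.002, 0.004, -1.0]]
contact_force: [-4.7, 10.8, 2.2]
width: 0.004
finger_force: 4.2
```

```bash
python3 -m crank '[[[1,-0.0002,-0.0015,0,0],[1,-0.0004,-0.003,0,0],[1,-0.0004,-0.003,0,0]]]'
```

```text
time: 21.2
eef_pos: [597.8, 129.6, 95.3]
orientation: [[-0.967, 0.257, -0.001], [0.257, 0.967, 0.005], [0.002, 0.005, -1.0]]
contact_force: [-4.6, 12.6, 3.6]
width: 0.006
finger_force: 5.3
```

```bash
python3 -m crank '[[[1,0,-0.0015,0,0],[1,0,-0.003,0,0],[1,0,-0.003,0,0]]]'
```

```text
time: 21.58
eef_pos: [597.6, 129.4, 95.5]
orientation: [[-0.967, 0.255, 0.001], [0.255, 0.967, 0.008], [0.001, 0.008, -1.0]]
contact_force: [-0.7, 18.4, -1.3]
width: 0.007
finger_force: 8.8
```

```bash
python3 -m crank '[[[1,0,-0.001,0,0],[1,0,-0.002,0,0],[1,0,-0.002,0,0]]]'
```

```text
time: 21.95
eef_pos: [597.6, 129.3, 95.5]
orientation: [[-0.967, 0.253, 0.002], [0.253, 0.967, 0.01], [0.001, 0.01, -1.0]]
contact_force: [0.7, 23.9, -3.6]
width: 0.007
finger_force: 11.2
```

The arm is no longer advancing and the force is climbing, so the lever is at its stop. I'll retract and check.

```bash
python3 -m crank '[[[1,0,0.02,0,0],[1,0,0.04,0,0],[1,0,0.05,-0.03,0],[1,0,0.06,-0.09,0],[1,0,0.09,-0.145,0],[1,0,0.13,-0.145,0],[1,0,0.17,-0.145,0],[1,0,0.19,-0.145,0],[1,0,0.19,-0.145,0]]]'
python3 - <<'E'
from h import *
av=sum(capture('top').astype(float) for _ in range(6))/6
im=av[:,:,::-1].astype(np.uint8).copy();cv2.imwrite('pics/t7full.png',im)
old=cv2.imread('pics/top0.png')
def knob(i):
    g=cv2.cvtColor(i,cv2.COLOR_BGR2GRAY)[150:178,228:252];n,l,s,c=cv2.connectedComponentsWithStats((g<45).astype(np.uint8));j=1+np.argmax(s[1:,4]);p=c[j]+[228,150];P=at('top',p,116)[:2];d=P-PIV
    return p.round(2),s[j,4],np.hypot(*d).round(1),round(float(np.radians(179.5)-np.arctan2(d[1],d[0])%6.2832),3)
print('now',knob(im),'start',knob(old));st()
E
python3 m2.py pics/t6full.png pics/t7full.png
```

```text
time: 23.08
eef_pos: [646.7, 306.1, 238.8]
orientation: [[-0.966, 0.257, -0.001], [0.257, 0.966, -0.001], [0.0, -0.001, -1.0]]
contact_force: [-0.4, -0.2, 0.5]
width: 0.002
finger_force: 0.0
now (array([241.52, 163.75]), np.int32(63), np.float64(63.9), 0.014) start (array([240.82, 163.69]), np.int32(65), np.float64(63.7), 0.047)
23.38 [647.1 303.  240. ] [0.4 0.1 0. ] 0.01
pics/t6full.png needle 60.37 by radius [np.float64(60.28), np.float64(60.37), np.float64(60.51), np.float64(60.48)]
 sector ticks (dark, r 84-92): pics/t7full.png needle 59.95 by radius [np.float64(59.82), np.float64(59.94), np.float64(60.08), np.float64(60.18)]
 sector ticks (dark, r 84-92):
```

```bash
python3 -c "
from cell import workorder
print(workorder.sign_off())"
```

```text
the job is handed in; nothing more can be done
None
```

The job is handed in: the last camera check put the needle at about 60.0° and the clamp lever within about 0.02 rad of its stop, with the robot clear; the hand-in returned no verdict.

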